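Find the heavy side of a vibrator rotor by feel and hold it down

ROBOT

A 7-joint arm with a two-finger parallel gripper is mounted at the origin on the work surface. World frame = base frame: x ahead of the robot, y to its left, z up, the work surface at z = 0. Lengths are in m, angles in rad, forces in N, time in s.
With the tool pointing down it reaches from about 0.425 to 0.925 m from the base axis. Payload 6.8 kg.
Tool frame: the origin (TCP) lies on the mounting face of the last link; the fingertips stand 173 mm ahead of it and the grasp point (between the pads) lies 155 mm ahead of it; z points along the fingers, y is the line along which they close (so a half turn about z gives the same grasp; the last joint's range is limited). The gripper opens to 85 mm and grips with 20 to 120 N. Pads are 22 mm wide; open, the fingers measure 114 mm over their backs; the gripper's body (76 mm by 85 mm) begins 54 mm behind the grasp point. The pads swing forward as they close: fully open they stand 13 mm farther back than shut.
Start: joints at [1.233, 0.477, 0.022, 1.555, -0.011, 1.109, -0.083], TCP at [0.154, -0.657, 0.405] pointing down, gripper open.
Joint ranges: [-2.96, 2.96], [-0.34, 2.1], [-1.41, 1.46], [0.24, 2.44], [-1.37, 4.51], [0.17, 1.92], [-2.96, 2.96]. Speed limits (rad/s): [2.39, 2.39, 3.14, 3.14, 3.14, 3.14, 3.14].

INTERFACE

Orientations are given as a rotation vector (axis times angle).
In Python, from bench import r gives the robot as it stands.
- The arm moves only by the tool arm_command, never from a script. Its argument "plan" is a list of rows, each an object of numbers: "claw": the closure, from 0 (fully open) to 1 (shut); "tx", "ty", "tz": the shift along the tool's x, y, z in m; "ax", "ay", "az": the turn, a rotation vector about the tool's x, y, z in degrees. A call has exactly 10 rows; each row shifts and turns the commanded pose from where the row before left it, along the tool's axes as they then stand; what a row does not reach is not made up. A row lasts 1/12 s, in which the tool goes at most 41.7 mm and 7.16 degrees, less where a joint would pass 70% of its speed; a pose out of reach is approached as far as the arm can. A call is refused whole if a number of a shift passes 0.0417 or a number of a turn 7.16, either way. A call with a gripper value outside its range is refused whole. The fingers move at their own pace and stop on an object; "squeeze" is the grip in N (left out, the last holds). Time passes only in rows, so rows that do not move let the fingers close, or fill a call up. It gives the time, the measured TCP pose, the force, the opening and the grip force at its end, in the units of the state.
- r.get_obs(): the state, without advancing time (a new reading comes with each control period).
- r.grab_frame(name): name is "scene" or "top"; returns the picture (420x560x3 uint8, red, green, blue); there is no depth.
- r.camera_model(name): a dict with "fx", "fy", "cx", "cy" (pixels), "k1" (the pictures are not rectified: a ray, as slopes to the right and down, at radius r is drawn at 1 + k1 r^2 times it, then the intrinsics apply), "position" and "orientation" of the camera in the world. Camera axes: x right, y up, looking along -z (the intrinsics and any distortion apply to the point x, -y, -z); pixel columns grow to the right and rows downward; lengths in m; the calibration is good to about 2 mm. A picture is of the moment at which its call begins. camera_model takes no time and is no camera call.
- r.hand_in(): hands the job in; it is judged then, once.
Trained networks look in the newest picture that a camera, given by its name, has taken for a name from the list of things; names that differ only in an ending like _2 or _b are one class to them, and where a whole thing is asked for, a point or a joint stands for the part that bears it (a point fixed in the world has none). Each returns a list of dicts, best first, with "confidence" (0 to 1); they miss things now and then, are a little off and sometimes report something else, mostly with a low value. They report only what shows in the picture. A call takes as long as a camera call.
- r.boxes_of(target, camera): "location" ([x, y, z] in m, in the coordinates of the camera as it stood for that picture, good to about 4 mm: the middle of the surface that is visible of it).
- r.tip_of(target, camera): "location" ([x, y, z] in m, in the coordinates of the camera as it stood for that picture, good to about 4 mm: a listed point, or the origin of a listed thing).
The state is a dict: "clock": time; "joints": joint angles; "qvel": joint speeds; "tau": joint torques, N m; "tcp_pos": TCP position; "orientation": TCP orientation; "contact_force": force on the tool from outside, world axes, zero at the start; "moment": the same for the moment, N m; "grip_width": finger opening in m; "gripper_force": force on a finger pad.
Only numpy, scipy, OpenCV 4.12 (cv2) and the standard library are available. Lean on these libraries where they do the work, as an engineer would, in place of code of your own. Each camera call takes 0.05 s, during which the arm holds its last target. There are 200 camera calls.

TASK

The closed steel drum in the bearing stand is the rotor of a small vibration motor: a weight is cast into one side of it, but from outside you cannot see where. Take the crank on its shaft by the handle, spin the drum at least once right round by hand, feeling where its heavy side is, then turn it until the heavy side points straight down and hold it there, motionless, so that I can clamp the shaft: you finish while still gripping the crank handle. Leave the other things on the bench where they are.

Things in the scene. Friction and masses are not known exactly. Their poses are not given: they have to be found in the camera images.
- stand: Bolted-down bearing stand. Origin on the bench under the drum's middle; y along the shaft (level), z up, x level and square to the shaft. Base plate 130 (x) by 170 (y) by 12 mm. Bearing blocks at y = -62 to -42 and +42 to +62 mm, 40 mm wide, with round heads of 24 mm radius about the shaft. A clamp screw sticks out of the block at y = -52 mm to x = -44 mm, at shaft height.
- shaft_centre (a point): Point on the shaft's axis in the middle of the drum, 105 mm above the bench, fixed to the stand and with the stand's axes: the shaft runs along y. The crank sits on its +y end.
- drum (a point): The drum: plain closed steel, 68 mm radius, 34 mm thick. This point: its middle, at shaft_centre; its axes turn with the drum and are the stand's when joint rotor reads 0. A hidden weight of 0.55 to 0.8 kg is centred 42 mm off the shaft, in a direction new each time and not tied to the crank; else drum and crank are balanced (the crank has its own counterweight).
- handle: Black revolving crank handle, a plain cylinder 22 mm thick and 82 mm long along the shaft's direction, 50 mm off the shaft axis. Origin in its middle, at y = +121 mm from shaft_centre. It spins freely on its pin, so the hand need not turn with the crank. Crank arm and counterweight lie at y = 66 to 78 mm, within 60 mm of the axis; under the handle's circle there is only the bench.
- rotor (a joint): Turn of shaft, drum and crank, rad: 0 with the handle straight up, growing as the drum's top moves to the stand's +x; endless; starts within +-0.6. The bearings drag with 0.36 N m, just above the weight's pull (0.22 to 0.33 N m with the heavy side level), so it stays where it is left; the heavy side resists on its way up and helps on its way down. At the start it is over 30 deg from straight down.
- spool: Bystander: spool of solder wire standing upright, 64 mm diameter, 50 mm high, 0.5 kg. Origin under its centre. To be left alone.
- board: Bystander: green circuit board lying flat, 100 x 70 mm, up to 16 mm high with its parts. Origin under its centre. To be left alone.
- tray: Bystander: black open tray of screws, 120 x 90 x 35 mm. Origin under its centre. To be left alone.
- screwdriver: Bystander: screwdriver lying flat, 160 mm long, handle 26 mm thick. Origin under its middle. To be left alone.

How it is judged:
By the outcome, as a careful person would: the job done as asked, in the order asked, and still so for the second after the job is handed in, while the arm keeps its last pose, push and grip.
It also fails if it takes over 61 s, if anything falls off the work surface, if the arm or the gripper's body presses on something with over 40 N, if the wrist force passes 120 N, or if a joint passes its speed limit or range.

## Working session

There is one attempt and no reset: what is moved stays moved. The work goes in short steps, Python scripts to look and compute and a tool call to move; the robot and the scene stay as the last step left them, time stands still between calls to the robot, and variables do not carry over. Pictures are saved under pics/ and viewed, at most 10 in all, crops included, and the job is handed in when it is done.

Besides the shell and the picture viewer there is one more tool, called after "Emit:" as a command line: name --argument value ..., lists and objects as JSON in quotes. arm_command: Moves the arm, as the interface text tells. Its arguments: {"type":"object","properties":{"plan":{"type":"array","items":{"type":"object","properties":{"claw":{"type":"number"},"tx":{"type":"number"},"ty":{"type":"number"},"tz":{"type":"number"},"ax":{"type":"number"},"ay":{"type":"number"},"az":{"type":"number"}}}},"squeeze":{"type":"number"}},"required":["plan"]}

```bash
mkdir -p pics; ls
cat > h.py <<'E'
from bench import r
import numpy as np, cv2
from scipy.spatial.transform import Rotation as R
def cam(n):
    m=r.camera_model(n); return m, R.from_rotvec(m['orientation']) if len(m['orientation'])==3 else R.from_quat(m['orientation']), np.array(m['position'])
def w(n,p):
    m,q,t=cam(n); return q.apply(p)+t
def px(n,P):
    m,q,t=cam(n); c=q.inv().apply(np.array(P)-t); a=np.array([c[0],-c[1]])/-c[2]; a=a*(1+m['k1']*(a@a)); return a*[m['fx'],m['fy']]+[m['cx'],m['cy']]
E
python3 - <<'E'
from h import *
for n in ("scene","top"):
    cv2.imwrite(f'pics/{n}0.png',r.grab_frame(n)[...,::-1]); print(n,r.camera_model(n))
    for t in ("stand","shaft_centre","drum","handle","spool","board","tray","screwdriver"):
        d=r.tip_of(t,n); print(t,[(np.round(w(n,x['location']),4),round(x['confidence'],2)) for x in d[:2]])
    d=r.boxes_of("handle",n); print('box',[(np.round(w(n,x['location']),4),round(x['confidence'],2)) for x in d[:2]])
print(r.get_obs())
E
```

```text
pics
scene {'fx': 379.2568173731751, 'fy': 379.2568173731751, 'cx': 275.82043037319113, 'cy': 209.15006559420846, 'k1': 0.006003664294385332, 'position': array([0.89916716, 0.45805116, 1.06242546]), 'orientation': array([0.25085978, 0.68632094, 2.33324276])}
stand [(array([ 0.549 , -0.0291,  0.0008]), 0.58)]
shaft_centre [(array([ 0.5531, -0.0287,  0.1021]), 0.58)]
drum [(array([ 0.5577, -0.0299,  0.1065]), 0.93)]
handle []
spool [(array([0.3993, 0.3698, 0.0007]), 0.87)]
board [(array([ 0.4226, -0.3954, -0.0035]), 0.73)]
tray [(array([ 6.472e-01, -3.986e-01,  5.000e-04]), 0.85)]
screwdriver [(array([ 0.6467,  0.369 , -0.0013]), 0.76)]
box [(array([0.574 , 0.0982, 0.1619]), 0.64)]
top {'fx': 460.251879161999, 'fy': 460.251879161999, 'cx': 277.2247754554554, 'cy': 210.07987521096393, 'k1': -0.1266019029467454, 'position': array([ 0.36780146, -0.02225652,  1.42161597]), 'orientation': array([ 0.10031421, -0.08192722, -1.58088879])}
stand [(array([ 0.5541, -0.0286,  0.0035]), 0.66)]
shaft_centre [(array([ 0.5513, -0.0241,  0.1033]), 0.76)]
drum [(array([ 0.5549, -0.0211,  0.1056]), 0.82)
[... 358 characters left out ...]
clock': 1.0, 'joints': array([ 1.23285469,  0.47702836,  0.02242029,  1.55534165, -0.01146974,
        1.1092665 , -0.08312178]), 'qvel': array([-0.00109123,  0.0007454 ,  0.00059382,  0.00045509,  0.0005035 ,
        0.00118067,  0.00126381]), 'tau': array([-7.20244170e-04, -5.96326804e+01,  1.60610922e+00, -2.81548673e+01,
        1.24736200e-02,  1.21423469e-03,  2.60205297e-05]), 'tcp_pos': array([ 0.15378267, -0.65729324,  0.40471396]), 'orientation': array([ 3.12079138e+00,  3.60157061e-01, -9.66027199e-06]), 'contact_force': array([-0.7846646 , -0.99232222, -0.63791061]), 'moment': array([-0.03725636,  0.03752203,  0.01992115]), 'gripper_force': 0.0, 'grip_width': 0.08515464867390185}
```

View pics/scene0.png

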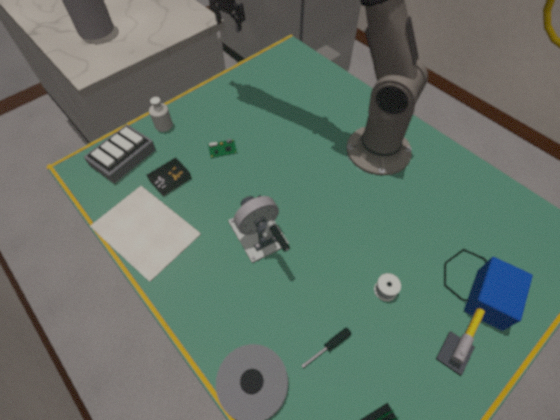

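View pics/top0.png

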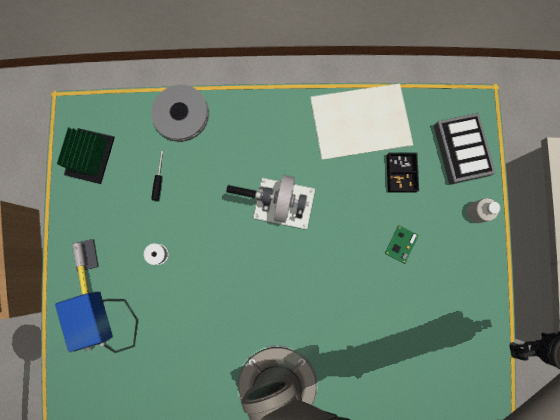

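The pictures show the stand at about (285,200) in top and (258,225) in scene, with the black handle at top (240,191). It is nearly straight up, and the shaft is yawed about -10°. I'll refine yaw and rotor with a model overlay.

```bash
cat > ov.py <<'E'
from h import *
def pts(x,y,yaw,rot):
    Rz=R.from_euler('z',yaw,degrees=True)
    P=[[sx*.065,sy*.085,.012] for sx,sy in((1,1),(-1,1),(-1,-1),(1,-1))]
    h=[.05*np.sin(rot),0,.105+.05*np.cos(rot)]
    P+=[[h[0],.080,h[2]],[h[0],.162,h[2]]]
    return Rz.apply(P)+[x,y,0]
E
python3 - <<'E'
from ov import *
from scipy.optimize import least_squares
D=[]
for k in range(3):
  for n in("scene","top"):
    r.grab_frame(n)
    for t in("shaft_centre","drum","handle"):
        for d in r.tip_of(t,n)[:1]:
            p=w(n,d['location'])
            if d['confidence']>.5: D.append((t,p))
for t in("shaft_centre","drum","handle"):
    a=np.array([p for q,p in D if q==t]); print(t,len(a),a.mean(0).round(4),a.std(0).round(4))
# white plate mask min-area rect in top, mapped to plane z=.012
im=r.grab_frame("top"); 
ims={"top":im,"scene":r.grab_frame("scene")}
out=[]
for n,c in(("top",(280,200)),("scene",(260,230))):
    s=7; x0,y0=c[0]-57,c[1]-40
    a=cv2.resize(ims[n][y0:y0+80,x0:x0+114,::-1],None,fx=s,fy=s,interpolation=cv2.INTER_CUBIC)[:, :798]
    a=a[:, :].copy(); q=[((px(n,P)-[x0,y0]+.5)*s).astype(int) for P in pts(.5543,-.026,-10,0.0)]
    cv2.polylines(a,[np.array(q[:4])],True,(0,0,255),1); cv2.line(a,tuple(map(int,q[4])),tuple(map(int,q[5])),(0,255,255),1)
    cv2.imwrite(f'pics/ov_{n}.png',a)
E
```

```text
shaft_centre 6 [ 0.5554 -0.0267  0.104 ] [0.0016 0.0024 0.0016]
drum 6 [ 0.5559 -0.0263  0.1056] [0.0007 0.0024 0.0029]
handle 6 [0.5715 0.0937 0.1521] [0.0012 0.001  0.0021]
```

View pics/ov_top.png

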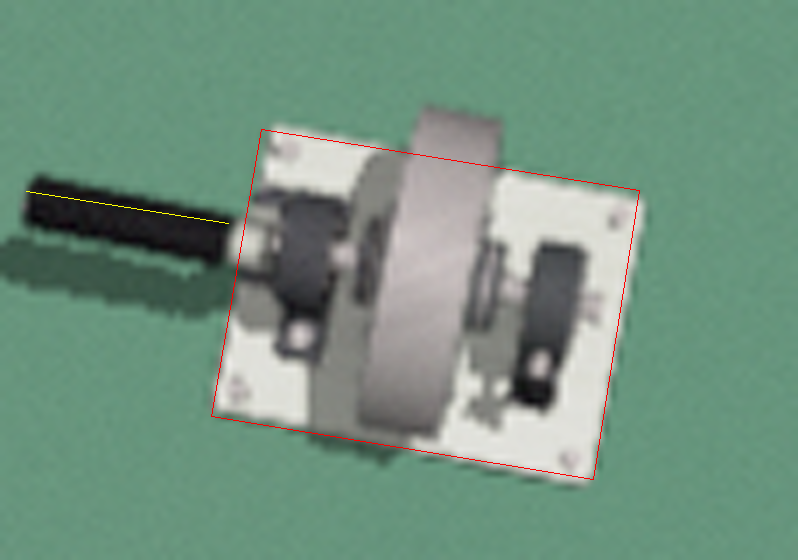

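View pics/ov_scene.png

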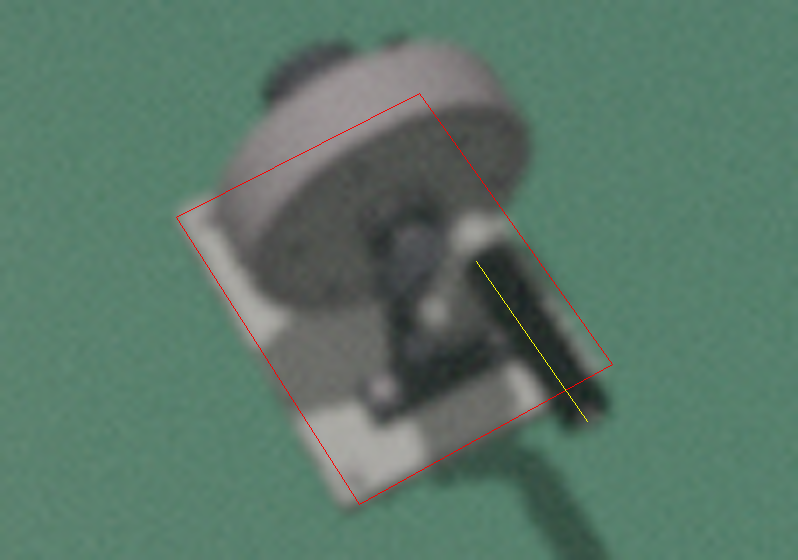

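Emit:
arm_command --plan '[{"az":-6.55,"claw":0},{"az":-6.55},{"az":-6.55},{"az":-6.55},{"az":-6.55},{"az":-6.55},{"az":-6.55},{"az":-6.55},{"az":-6.55},{"az":-6.55}]' --squeeze 60

```text
invalid input at $.plan[0]: expected keys claw, tx, ty, tz, ax, ay, az
```

Emit:
arm_command --plan '[{"tx":0.03,"ty":0.026},{"tx":0.03,"ty":0.026},{"tx":0.03,"ty":0.026},{"tx":0.03,"ty":0.026},{"tx":0.03,"ty":0.026},{"tx":0.03,"ty":0.026},{"tx":0.03,"ty":0.026},{"tx":0.03,"ty":0.026},{"tx":0.03,"ty":0.026},{"tx":0.03,"ty":0.026}]'

```text
invalid input at $.plan[0]: expected keys claw, tx, ty, tz, ax, ay, az
```

Emit:
arm_command --plan '[{"tx":0.04},{"tx":0.04},{"tx":0.04},{"tx":0.04},{"tx":0.04},{"tx":0.04},{"tx":0.04},{"tx":0.04},{"tx":0.04},{"tx":0.04}]'

```text
invalid input at $.plan[0]: expected keys claw, tx, ty, tz, ax, ay, az
```

Emit:
arm_command --plan '[{"claw":0,"tx":0,"ty":0,"tz":0,"ax":0,"ay":0,"az":-6.55},{"claw":0,"tx":0,"ty":0,"tz":0,"ax":0,"ay":0,"az":-6.55},{"claw":0,"tx":0,"ty":0,"tz":0,"ax":0,"ay":0,"az":-6.55},{"claw":0,"tx":0,"ty":0,"tz":0,"ax":0,"ay":0,"az":-6.55},{"claw":0,"tx":0,"ty":0,"tz":0,"ax":0,"ay":0,"az":-6.55},{"claw":0,"tx":0,"ty":0,"tz":0,"ax":0,"ay":0,"az":-6.55},{"claw":0,"tx":0,"ty":0,"tz":0,"ax":0,"ay":0,"az":-6.55},{"claw":0,"tx":0,"ty":0,"tz":0,"ax":0,"ay":0,"az":-6.55},{"claw":0,"tx":0,"ty":0,"tz":0,"ax":0,"ay":0,"az":-6.55},{"claw":0,"tx":0,"ty":0,"tz":0,"ax":0,"ay":0,"az":-6.55}]' --squeeze 60

```text
clock: 3.13
tcp_pos: [0.1537, -0.6573, 0.4047]
orientation: [2.424, 1.998, -0.0]
contact_force: [0.2, -0.7, 0.4]
grip_width: 0.0856
gripper_force: 0.0
```

Emit:
arm_command --plan '[{"claw":0,"tx":0.03,"ty":0.026,"tz":0,"ax":0,"ay":0,"az":0},{"claw":0,"tx":0.03,"ty":0.026,"tz":0,"ax":0,"ay":0,"az":0},{"claw":0,"tx":0.03,"ty":0.026,"tz":0,"ax":0,"ay":0,"az":0},{"claw":0,"tx":0.03,"ty":0.026,"tz":0,"ax":0,"ay":0,"az":0},{"claw":0,"tx":0.03,"ty":0.026,"tz":0,"ax":0,"ay":0,"az":0},{"claw":0,"tx":0.03,"ty":0.026,"tz":0,"ax":0,"ay":0,"az":0},{"claw":0,"tx":0.03,"ty":0.026,"tz":0,"ax":0,"ay":0,"az":0},{"claw":0,"tx":0.03,"ty":0.026,"tz":0,"ax":0,"ay":0,"az":0},{"claw":0,"tx":0.03,"ty":0.026,"tz":0,"ax":0,"ay":0,"az":0},{"claw":0,"tx":0.03,"ty":0.026,"tz":0,"ax":0,"ay":0,"az":0}]'

```text
clock: 3.97
tcp_pos: [0.4689, -0.4129, 0.4049]
orientation: [2.43, 1.991, -0.0]
contact_force: [0.0, 0.4, 0.2]
grip_width: 0.0851
gripper_force: 0.0
```

Emit:
arm_command --plan '[{"claw":0,"tx":0.04,"ty":0,"tz":0,"ax":0,"ay":0,"az":0},{"claw":0,"tx":0.04,"ty":0,"tz":0,"ax":0,"ay":0,"az":0},{"claw":0,"tx":0.04,"ty":0,"tz":0,"ax":0,"ay":0,"az":0},{"claw":0,"tx":0.04,"ty":0,"tz":0,"ax":0,"ay":0,"az":0},{"claw":0,"tx":0.04,"ty":0,"tz":0,"ax":0,"ay":0,"az":0},{"claw":0,"tx":0.04,"ty":0,"tz":0,"ax":0,"ay":0,"az":0},{"claw":0,"tx":0.04,"ty":0,"tz":0,"ax":0,"ay":0,"az":0},{"claw":0,"tx":0.04,"ty":0,"tz":0,"ax":0,"ay":0,"az":0},{"claw":0,"tx":0.04,"ty":0,"tz":0,"ax":0,"ay":0,"az":0},{"claw":0,"tx":0.04,"ty":0,"tz":0,"ax":0,"ay":0,"az":0}]'

```text
clock: 4.8
tcp_pos: [0.5463, -0.0202, 0.4051]
orientation: [2.43, 1.99, 0.0]
contact_force: [1.0, -1.0, -1.0]
grip_width: 0.0857
gripper_force: 0.0
```

Emit:
arm_command --plan '[{"claw":0,"tx":0.033,"ty":0,"tz":0,"ax":0,"ay":0,"az":0},{"claw":0,"tx":0.033,"ty":0,"tz":0,"ax":0,"ay":0,"az":0},{"claw":0,"tx":0.033,"ty":0,"tz":0,"ax":0,"ay":0,"az":0},{"claw":0,"tx":0.032,"ty":0.002,"tz":0,"ax":0,"ay":0,"az":0},{"claw":0,"tx":0,"ty":0,"tz":0.01,"ax":0,"ay":0,"az":0},{"claw":0,"tx":0,"ty":0,"tz":0.02,"ax":0,"ay":0,"az":0},{"claw":0,"tx":0,"ty":0,"tz":0.015,"ax":0,"ay":0,"az":0},{"claw":0,"tx":0,"ty":0,"tz":0,"ax":0,"ay":0,"az":0},{"claw":0,"tx":0,"ty":0,"tz":0,"ax":0,"ay":0,"az":0},{"claw":0,"tx":0,"ty":0,"tz":0,"ax":0,"ay":0,"az":0}]'

```text
clock: 5.63
tcp_pos: [0.5743, 0.1059, 0.3606]
orientation: [2.43, 1.99, 0.002]
contact_force: [0.4, 0.3, 1.0]
grip_width: 0.0855
gripper_force: 0.0
```

Run:
```python
from h import *
F=[]
for k in range(8):
    im={n:r.grab_frame(n) for n in("scene","top")}; o=r.get_obs(); F.append(np.r_[o['contact_force'],o['moment']])
F=np.array(F); print(F.mean(0).round(3),F.std(0).round(3))
for n in im:
    for d in r.tip_of("handle",n)[:1]: print(n,w(n,d['location']).round(4),d['confidence'])
print(o['tcp_pos'],o['clock'])
np.save('bias.npy',F.mean(0))
s=im["scene"][170:300,190:350,::-1]; cv2.imwrite('pics/near.png',cv2.resize(s,None,fx=4,fy=4,interpolation=cv2.INTER_CUBIC))
```

```text
[ 0.097 -0.195  0.119  0.016  0.009  0.003] [0.527 0.463 0.544 0.038 0.009 0.014]
scene [0.5684 0.094  0.1533] 0.73
[0.57397645 0.10603524 0.35967494] 6.4333
```

View pics/near.png

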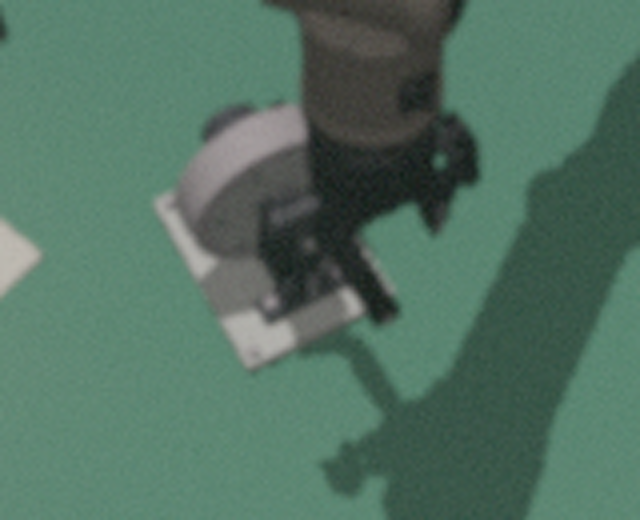

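The open fingers straddle the handle, visible at crop (375,300), so I'll descend and grip.

Emit:
arm_command --plan '[{"claw":0,"tx":0,"ty":0,"tz":0.015,"ax":0,"ay":0,"az":0},{"claw":0,"tx":0,"ty":0,"tz":0.02,"ax":0,"ay":0,"az":0},{"claw":0,"tx":0,"ty":0,"tz":0.015,"ax":0,"ay":0,"az":0},{"claw":1,"tx":0,"ty":0,"tz":0,"ax":0,"ay":0,"az":0},{"claw":1,"tx":0,"ty":0,"tz":0,"ax":0,"ay":0,"az":0},{"claw":1,"tx":0,"ty":0,"tz":0,"ax":0,"ay":0,"az":0},{"claw":1,"tx":0,"ty":0,"tz":0,"ax":0,"ay":0,"az":0},{"claw":1,"tx":0,"ty":0,"tz":0,"ax":0,"ay":0,"az":0},{"claw":1,"tx":0,"ty":0,"tz":0,"ax":0,"ay":0,"az":0},{"claw":1,"tx":0,"ty":0,"tz":0,"ax":0,"ay":0,"az":0}]' --squeeze 60

```text
clock: 7.37
tcp_pos: [0.5742, 0.1063, 0.3109]
orientation: [2.43, 1.99, 0.002]
contact_force: [-1.1, -0.5, 5.9]
grip_width: 0.0198
gripper_force: 58.5
```

Run:
```python
from h import *
for k in range(3):
    r.grab_frame("scene"); o=r.get_obs()
    for d in r.tip_of("handle","scene")[:1]: print(w("scene",d['location']).round(4),d['confidence'])
    print(o['contact_force'],o['tcp_pos'],o['grip_width'],o['gripper_force'],o['clock'])
```

```text
[0.5675 0.0927 0.1504] 0.44
[-1.07774245 -0.84388918  5.13825601] [0.57418768 0.10624601 0.31086766] 0.02006786524403689 58.48047494888306 7.4167
[-2.52098419 -1.02052473  6.69276835] [0.57421333 0.10627906 0.31089788] 0.020077368612532752 58.481263518333435 7.5167
[0.5716 0.0932 0.1534] 0.62
[-2.05798757 -0.09777025  6.18290153] [0.57418983 0.10624301 0.3108812 ] 0.02030875679084686 58.48170340061188 7.6167
```

```bash
cat > rows.py <<'E'
import numpy as np,sys
def rows(a0,n,step,ey=0,ez=0,Rm=50):
    "mm shifts (ty,tz) from angle a0 deg, n rows; ey,ez: extra correction spread over rows"
    a=np.radians(a0+step*np.arange(n+1)); f=np.linspace(0,1,n+1)
    p=np.c_[Rm*np.sin(a)+ey*f,-Rm*np.cos(a)+ez*f]; p=np.round(p-p[0],1); return np.diff(p,axis=0).round(1)
if __name__=="__main__":
    v=list(map(float,sys.argv[1:])); d=rows(v[0],int(v[1]),*v[2:])
    for k in range(0,len(d),10): print(v[0]+v[2]*k,' '.join(f'{a:g},{b:g}' for a,b in d[k:k+10]))
E
python3 rows.py -9.2 20 3.6
```

```text
-9.2 3.1,-0.4 3.1,-0.2 3.2,0 3.1,0.2 3.1,0.3 3.1,0.6 3.1,0.8 3,1 2.9,1.1 2.8,1.3
26.8 2.8,1.5 2.7,1.7 2.5,1.8 2.4,2 2.3,2.2 2.2,2.3 2,2.4 1.8,2.5 1.7,2.7 1.6,2.7
```

Emit:
arm_command --plan '[{"claw":1,"tx":0,"ty":0.0031,"tz":-0.0004,"ax":0,"ay":0,"az":0},{"claw":1,"tx":0,"ty":0.0031,"tz":-0.0002,"ax":0,"ay":0,"az":0},{"claw":1,"tx":0,"ty":0.0032,"tz":0,"ax":0,"ay":0,"az":0},{"claw":1,"tx":0,"ty":0.0031,"tz":0.0002,"ax":0,"ay":0,"az":0},{"claw":1,"tx":0,"ty":0.0031,"tz":0.0003,"ax":0,"ay":0,"az":0},{"claw":1,"tx":0,"ty":0.0031,"tz":0.0006,"ax":0,"ay":0,"az":0},{"claw":1,"tx":0,"ty":0.0031,"tz":0.0008,"ax":0,"ay":0,"az":0},{"claw":1,"tx":0,"ty":0.003,"tz":0.001,"ax":0,"ay":0,"az":0},{"claw":1,"tx":0,"ty":0.0029,"tz":0.0011,"ax":0,"ay":0,"az":0},{"claw":1,"tx":0,"ty":0.0028,"tz":0.0013,"ax":0,"ay":0,"az":0}]'

```text
clock: 8.5
tcp_pos: [0.6053, 0.0994, 0.3069]
orientation: [2.429, 1.988, 0.005]
contact_force: [1.1, -3.0, 7.3]
grip_width: 0.0204
gripper_force: 58.7
```

```bash
cat > log.py <<'E'
from h import *
import os,json
# shaft frame: u = stand x (tool y), TCP; 
o=r.get_obs(); T=R.from_rotvec(o['orientation']); ty=T.as_matrix()[:,1]; tx=T.as_matrix()[:,0]
g=np.array(o['tcp_pos'])+.155*T.as_matrix()[:,2]
c=np.array([.5556,-.0265,.105]); d=g-c
f=o['contact_force']; row=[o['clock'],d@ty*1e3,d@tx*1e3,d[2]*1e3,f@ty,f@tx,f[2],o['grip_width']*1e3]
L=json.load(open('log.json')) if os.path.exists('log.json') else []
L.append([float(x) for x in row]); json.dump(L,open('log.json','w'))
an=np.degrees(np.arctan2(d@ty,d[2])); t=np.radians(an)
print('t %.2f x %.1f y %.1f z %.1f | fx %.1f fy %.1f fz %.1f w %.1f'%tuple(row),'ang %.1f'%an,'Ft %.1f Fr %.1f'%(f@ty*np.cos(t)-f[2]*np.sin(t), f@ty*np.sin(t)+f[2]*np.cos(t)))
E
python3 log.py
```

```text
t 8.50 x 24.7 y 133.3 z 46.9 | fx 1.7 fy -2.7 fz 7.3 w 20.4 ang 27.7 Ft -1.8 Fr 7.2
```

Emit:
arm_command --plan '[{"claw":1,"tx":0,"ty":0.0028,"tz":0.0015,"ax":0,"ay":0,"az":0},{"claw":1,"tx":0,"ty":0.0027,"tz":0.0017,"ax":0,"ay":0,"az":0},{"claw":1,"tx":0,"ty":0.0025,"tz":0.0018,"ax":0,"ay":0,"az":0},{"claw":1,"tx":0,"ty":0.0024,"tz":0.002,"ax":0,"ay":0,"az":0},{"claw":1,"tx":0,"ty":0.0023,"tz":0.0022,"ax":0,"ay":0,"az":0},{"claw":1,"tx":0,"ty":0.0022,"tz":0.0023,"ax":0,"ay":0,"az":0},{"claw":1,"tx":0,"ty":0.002,"tz":0.0024,"ax":0,"ay":0,"az":0},{"claw":1,"tx":0,"ty":0.0018,"tz":0.0025,"ax":0,"ay":0,"az":0},{"claw":1,"tx":0,"ty":0.0017,"tz":0.0027,"ax":0,"ay":0,"az":0},{"claw":1,"tx":0,"ty":0.0016,"tz":0.0027,"ax":0,"ay":0,"az":0}]'

```text
clock: 9.33
tcp_pos: [0.6273, 0.0946, 0.2846]
orientation: [2.429, 1.987, 0.006]
contact_force: [4.0, -3.1, 4.0]
grip_width: 0.02
gripper_force: 58.4
```

```bash
python3 log.py; python3 rows.py 62.8 80 3.6
```

```text
t 9.33 x 47.2 y 132.9 z 24.6 | fx 4.6 fy -2.3 fz 4.0 w 20.0 ang 62.5 Ft -1.4 Fr 5.9
62.8 1.3,2.8 1.2,3 1,2.9 0.8,3.1 0.6,3.1 0.4,3.1 0.2,3.1 0,3.2 -0.2,3.1 -0.4,3.1
98.8 -0.5,3.1 -0.8,3 -1,3 -1.1,3 -1.3,2.8 -1.5,2.8 -1.7,2.6 -1.9,2.6 -2,2.4 -2.1,2.3
134.8 -2.3,2.1 -2.4,2.1 -2.5,1.8 -2.7,1.7 -2.7,1.5 -2.9,1.4 -2.9,1.1 -3,1 -3,0.8 -3.1,0.6
170.8 -3.1,0.4 -3.1,0.2 -3.2,0 -3.1,-0.2 -3.1,-0.3 -3.1,-0.6 -3.1,-0.8 -2.9,-0.9 -3,-1.2 -2.8,-1.3
206.8 -2.8,-1.5 -2.6,-1.7 -2.6,-1.8 -2.4,-2 -2.3,-2.2 -2.2,-2.2 -2,-2.5 -1.8,-2.5 -1.7,-2.6 -1.5,-2.8
242.8 -1.4,-2.8 -1.2,-2.9 -0.9,-3 -0.8,-3.1 -0.6,-3.1 -0.4,-3.1 -0.2,-3.1 -0.1,-3.1 0.2,-3.2 0.4,-3.1
278.8 0.6,-3.1 0.8,-3 0.9,-3 1.2,-2.9 1.3,-2.9 1.5,-2.7 1.7,-2.7 1.8,-2.6 2,-2.4 2.2,-2.3
314.8 2.2,-2.1 2.4,-2 2.6,-1.9 2.6,-1.7 2.8,-1.5 2.8,-1.4 2.9,-1.1 3,-1 3.1,-0.8 3,-0.6
```

Emit:
arm_command --plan '[{"claw":1,"tx":0,"ty":0.0013,"tz":0.0028,"ax":0,"ay":0,"az":0},{"claw":1,"tx":0,"ty":0.0012,"tz":0.003,"ax":0,"ay":0,"az":0},{"claw":1,"tx":0,"ty":0.001,"tz":0.0029,"ax":0,"ay":0,"az":0},{"claw":1,"tx":0,"ty":0.0008,"tz":0.0031,"ax":0,"ay":0,"az":0},{"claw":1,"tx":0,"ty":0.0006,"tz":0.0031,"ax":0,"ay":0,"az":0},{"claw":1,"tx":0,"ty":0.0004,"tz":0.0031,"ax":0,"ay":0,"az":0},{"claw":1,"tx":0,"ty":0.0002,"tz":0.0031,"ax":0,"ay":0,"az":0},{"claw":1,"tx":0,"ty":0,"tz":0.0032,"ax":0,"ay":0,"az":0},{"claw":1,"tx":0,"ty":-0.0002,"tz":0.0031,"ax":0,"ay":0,"az":0},{"claw":1,"tx":0,"ty":-0.0004,"tz":0.0031,"ax":0,"ay":0,"az":0}]'

```text
clock: 10.17
tcp_pos: [0.6319, 0.0936, 0.2536]
orientation: [2.429, 1.987, 0.005]
contact_force: [4.6, -2.5, 3.3]
grip_width: 0.0204
gripper_force: 58.4
```

```bash
python3 log.py
```

```text
t 10.17 x 51.7 y 132.8 z -6.4 | fx 5.0 fy -1.5 fz 3.3 w 20.4 ang 97.0 Ft -3.9 Fr 4.6
```

Emit:
arm_command --plan '[{"claw":1,"tx":0,"ty":-0.0005,"tz":0.0031,"ax":0,"ay":0,"az":0},{"claw":1,"tx":0,"ty":-0.0008,"tz":0.003,"ax":0,"ay":0,"az":0},{"claw":1,"tx":0,"ty":-0.001,"tz":0.003,"ax":0,"ay":0,"az":0},{"claw":1,"tx":0,"ty":-0.0011,"tz":0.003,"ax":0,"ay":0,"az":0},{"claw":1,"tx":0,"ty":-0.0013,"tz":0.0028,"ax":0,"ay":0,"az":0},{"claw":1,"tx":0,"ty":-0.0015,"tz":0.0028,"ax":0,"ay":0,"az":0},{"claw":1,"tx":0,"ty":-0.0017,"tz":0.0026,"ax":0,"ay":0,"az":0},{"claw":1,"tx":0,"ty":-0.0019,"tz":0.0026,"ax":0,"ay":0,"az":0},{"claw":1,"tx":0,"ty":-0.002,"tz":0.0024,"ax":0,"ay":0,"az":0},{"claw":1,"tx":0,"ty":-0.0021,"tz":0.0023,"ax":0,"ay":0,"az":0}]'

```text
clock: 11.0
tcp_pos: [0.6178, 0.0967, 0.226]
orientation: [2.429, 1.988, 0.004]
contact_force: [3.3, -3.8, 5.3]
grip_width: 0.0204
gripper_force: 58.7
```

```bash
python3 log.py
```

```text
t 11.00 x 37.0 y 133.1 z -34.0 | fx 4.0 fy -3.0 fz 5.3 w 20.4 ang 132.6 Ft -6.7 Fr -0.7
```

Emit:
arm_command --plan '[{"claw":1,"tx":0,"ty":-0.0023,"tz":0.0021,"ax":0,"ay":0,"az":0},{"claw":1,"tx":0,"ty":-0.0024,"tz":0.0021,"ax":0,"ay":0,"az":0},{"claw":1,"tx":0,"ty":-0.0025,"tz":0.0018,"ax":0,"ay":0,"az":0},{"claw":1,"tx":0,"ty":-0.0027,"tz":0.0017,"ax":0,"ay":0,"az":0},{"claw":1,"tx":0,"ty":-0.0027,"tz":0.0015,"ax":0,"ay":0,"az":0},{"claw":1,"tx":0,"ty":-0.0029,"tz":0.0014,"ax":0,"ay":0,"az":0},{"claw":1,"tx":0,"ty":-0.0029,"tz":0.0011,"ax":0,"ay":0,"az":0},{"claw":1,"tx":0,"ty":-0.003,"tz":0.001,"ax":0,"ay":0,"az":0},{"claw":1,"tx":0,"ty":-0.003,"tz":0.0008,"ax":0,"ay":0,"az":0},{"claw":1,"tx":0,"ty":-0.0031,"tz":0.0006,"ax":0,"ay":0,"az":0}]'

```text
clock: 11.83
tcp_pos: [0.5924, 0.102, 0.2129]
orientation: [2.428, 1.986, 0.01]
contact_force: [9.0, -2.1, 5.1]
grip_width: 0.02
gripper_force: 58.7
```

```bash
python3 log.py
```

```text
t 11.83 x 11.4 y 133.5 z -47.1 | fx 9.3 fy -0.3 fz 5.1 w 20.0 ang 166.4 Ft -10.2 Fr -2.8
```

Emit:
arm_command --plan '[{"claw":1,"tx":0,"ty":-0.0031,"tz":0.0004,"ax":0,"ay":0,"az":0},{"claw":1,"tx":0,"ty":-0.0031,"tz":0.0002,"ax":0,"ay":0,"az":0},{"claw":1,"tx":0,"ty":-0.0032,"tz":0,"ax":0,"ay":0,"az":0},{"claw":1,"tx":0,"ty":-0.0031,"tz":-0.0002,"ax":0,"ay":0,"az":0},{"claw":1,"tx":0,"ty":-0.0031,"tz":-0.0003,"ax":0,"ay":0,"az":0},{"claw":1,"tx":0,"ty":-0.0031,"tz":-0.0006,"ax":0,"ay":0,"az":0},{"claw":1,"tx":0,"ty":-0.0031,"tz":-0.0008,"ax":0,"ay":0,"az":0},{"claw":1,"tx":0,"ty":-0.0029,"tz":-0.0009,"ax":0,"ay":0,"az":0},{"claw":1,"tx":0,"ty":-0.003,"tz":-0.0012,"ax":0,"ay":0,"az":0},{"claw":1,"tx":0,"ty":-0.0028,"tz":-0.0013,"ax":0,"ay":0,"az":0}]'

```text
clock: 12.67
tcp_pos: [0.5626, 0.1084, 0.2168]
orientation: [2.428, 1.987, 0.011]
contact_force: [12.3, -2.6, -2.9]
grip_width: 0.0202
gripper_force: 58.6
```

```bash
python3 log.py
```

```text
t 12.67 x -19.0 y 134.0 z -43.2 | fx 12.5 fy -0.2 fz -2.9 w 20.2 ang -156.3 Ft -12.7 Fr -2.4
```

Emit:
arm_command --plan '[{"claw":1,"tx":0,"ty":-0.0028,"tz":-0.0015,"ax":0,"ay":0,"az":0},{"claw":1,"tx":0,"ty":-0.0026,"tz":-0.0017,"ax":0,"ay":0,"az":0},{"claw":1,"tx":0,"ty":-0.0026,"tz":-0.0018,"ax":0,"ay":0,"az":0},{"claw":1,"tx":0,"ty":-0.0024,"tz":-0.002,"ax":0,"ay":0,"az":0},{"claw":1,"tx":0,"ty":-0.0023,"tz":-0.0022,"ax":0,"ay":0,"az":0},{"claw":1,"tx":0,"ty":-0.0022,"tz":-0.0022,"ax":0,"ay":0,"az":0},{"claw":1,"tx":0,"ty":-0.002,"tz":-0.0025,"ax":0,"ay":0,"az":0},{"claw":1,"tx":0,"ty":-0.0018,"tz":-0.0025,"ax":0,"ay":0,"az":0},{"claw":1,"tx":0,"ty":-0.0017,"tz":-0.0026,"ax":0,"ay":0,"az":0},{"claw":1,"tx":0,"ty":-0.0015,"tz":-0.0028,"ax":0,"ay":0,"az":0}]'

```text
clock: 13.5
tcp_pos: [0.5406, 0.1131, 0.238]
orientation: [2.429, 1.989, 0.01]
contact_force: [11.5, -0.6, -8.9]
grip_width: 0.0204
gripper_force: 58.8
```

```bash
python3 log.py
```

```text
t 13.50 x -41.4 y 134.4 z -22.0 | fx 11.3 fy 1.6 fz -8.9 w 20.4 ang -117.9 Ft -13.2 Fr -5.8
```

Emit:
arm_command --plan '[{"claw":1,"tx":0,"ty":-0.0014,"tz":-0.0028,"ax":0,"ay":0,"az":0},{"claw":1,"tx":0,"ty":-0.0012,"tz":-0.0029,"ax":0,"ay":0,"az":0},{"claw":1,"tx":0,"ty":-0.0009,"tz":-0.003,"ax":0,"ay":0,"az":0},{"claw":1,"tx":0,"ty":-0.0008,"tz":-0.0031,"ax":0,"ay":0,"az":0},{"claw":1,"tx":0,"ty":-0.0006,"tz":-0.0031,"ax":0,"ay":0,"az":0},{"claw":1,"tx":0,"ty":-0.0004,"tz":-0.0031,"ax":0,"ay":0,"az":0},{"claw":1,"tx":0,"ty":-0.0002,"tz":-0.0031,"ax":0,"ay":0,"az":0},{"claw":1,"tx":0,"ty":-0.0001,"tz":-0.0031,"ax":0,"ay":0,"az":0},{"claw":1,"tx":0,"ty":0.0002,"tz":-0.0032,"ax":0,"ay":0,"az":0},{"claw":1,"tx":0,"ty":0.0004,"tz":-0.0031,"ax":0,"ay":0,"az":0}]'

```text
clock: 14.33
tcp_pos: [0.535, 0.1143, 0.2678]
orientation: [2.429, 1.99, 0.008]
contact_force: [12.1, 2.1, -12.6]
grip_width: 0.0203
gripper_force: 58.9
```

```bash
python3 log.py
```

```text
t 14.33 x -47.2 y 134.6 z 7.8 | fx 11.4 fy 4.4 fz -12.6 w 20.3 ang -80.6 Ft -10.6 Fr -13.3
```

Emit:
arm_command --plan '[{"claw":1,"tx":0,"ty":0.0006,"tz":-0.0031,"ax":0,"ay":0,"az":0},{"claw":1,"tx":0,"ty":0.0008,"tz":-0.003,"ax":0,"ay":0,"az":0},{"claw":1,"tx":0,"ty":0.0009,"tz":-0.003,"ax":0,"ay":0,"az":0},{"claw":1,"tx":0,"ty":0.0012,"tz":-0.0029,"ax":0,"ay":0,"az":0},{"claw":1,"tx":0,"ty":0.0013,"tz":-0.0029,"ax":0,"ay":0,"az":0},{"claw":1,"tx":0,"ty":0.0015,"tz":-0.0027,"ax":0,"ay":0,"az":0},{"claw":1,"tx":0,"ty":0.0017,"tz":-0.0027,"ax":0,"ay":0,"az":0},{"claw":1,"tx":0,"ty":0.0018,"tz":-0.0026,"ax":0,"ay":0,"az":0},{"claw":1,"tx":0,"ty":0.002,"tz":-0.0024,"ax":0,"ay":0,"az":0},{"claw":1,"tx":0,"ty":0.0022,"tz":-0.0023,"ax":0,"ay":0,"az":0}]'

```text
clock: 15.17
tcp_pos: [0.5467, 0.112, 0.2939]
orientation: [-2.427, -1.99, -0.0]
contact_force: [5.7, 4.3, -15.6]
grip_width: 0.0203
gripper_force: 59.1
```

```bash
python3 log.py
```

```text
t 15.17 x -36.2 y 134.4 z 33.9 | fx 4.8 fy 5.3 fz -15.6 w 20.3 ang -46.9 Ft -8.1 Fr -14.1
```

Emit:
arm_command --plan '[{"claw":1,"tx":0,"ty":0.0022,"tz":-0.0021,"ax":0,"ay":0,"az":0},{"claw":1,"tx":0,"ty":0.0024,"tz":-0.002,"ax":0,"ay":0,"az":0},{"claw":1,"tx":0,"ty":0.0026,"tz":-0.0019,"ax":0,"ay":0,"az":0},{"claw":1,"tx":0,"ty":0.0026,"tz":-0.0017,"ax":0,"ay":0,"az":0},{"claw":1,"tx":0,"ty":0.0028,"tz":-0.0015,"ax":0,"ay":0,"az":0},{"claw":1,"tx":0,"ty":0.0028,"tz":-0.0014,"ax":0,"ay":0,"az":0},{"claw":1,"tx":0,"ty":0.0029,"tz":-0.0011,"ax":0,"ay":0,"az":0},{"claw":1,"tx":0,"ty":0.003,"tz":-0.001,"ax":0,"ay":0,"az":0},{"claw":1,"tx":0,"ty":0.0031,"tz":-0.0008,"ax":0,"ay":0,"az":0},{"claw":1,"tx":0,"ty":0.003,"tz":-0.0006,"ax":0,"ay":0,"az":0}]'

```text
clock: 16.0
tcp_pos: [0.5734, 0.1066, 0.3107]
orientation: [-2.429, -1.991, 0.002]
contact_force: [-5.3, 1.7, 2.1]
grip_width: 0.0201
gripper_force: 61.0
```

```bash
python3 log.py
cat > fit.py <<'E'
import json,numpy as np
from scipy.optimize import least_squares
L=np.array(json.load(open('log.json'))); x,z,fx,fz=L[:,1],L[:,3],L[:,4],L[:,6]
b=np.array([.05-.04,.12]) if 0 else np.zeros(2)
# circle centre fit (radius 50 known)
c=least_squares(lambda p:np.hypot(x-p[0],z-p[1])-50,[0,0]); print('centre',c.x.round(2),'res',c.fun.round(1))
for cc in ([0,0],c.x):
    t=np.arctan2(x-cc[0],z-cc[1]); Ft=fx*np.cos(t)-fz*np.sin(t)
    s=np.ones(len(x)) if not 'sgn.npy' else 1
    sg=np.array(json.load(open('sgn.json'))) if __import__('os').path.exists('sgn.json') else np.ones(len(x))
    A=np.c_[sg,np.sin(t),np.cos(t)]; p,_,_,_=np.linalg.lstsq(A,Ft,rcond=None); e=Ft-A@p
    # weight at angle t+phi (0 up): torque on rotor +mgr sin(t+phi); force on tool tangential = +W sin(t+phi)
    phi=np.degrees(np.arctan2(p[2],p[1])); print('drag %.2f W %.2f'%(p[0],np.hypot(p[1],p[2])),'phi %.1f'%phi,'target handle ang %.1f'%((180-phi+180)%360-180),'rms %.2f'%e.std(),'err deg %.1f'%np.degrees(e.std()*np.sqrt(2/len(e))/np.hypot(p[1],p[2])))
    print(e.round(1), np.degrees(t).round(0))
E
python3 fit.py; python3 rows.py -9.2 40 -3.6
```

```text
t 16.00 x -8.9 y 133.9 z 50.7 | fx -5.5 fy 0.6 fz 2.1 w 20.1 ang -9.9 Ft -5.1 Fr 3.0
centre [2.43 2.07] res [ 0.   0.1 -0.  -0.  -0.   0.1  0.  -0.   0.1 -0.1]
drag -7.44 W 5.77 phi 40.8 target handle ang 139.2 rms 0.32 err deg 1.4
[ 0.2  0.4 -0.3  0.1 -0.1 -0.  -0.2  0.5 -0.1 -0.6] [  28.   62.   97.  133.  166. -156. -118.  -81.  -47.  -10.]
drag -7.38 W 5.87 phi 38.5 target handle ang 141.5 rms 0.30 err deg 1.3
[ 0.4  0.1 -0.6  0.2  0.1  0.1 -0.1  0.3 -0.4 -0. ] [  26.   63.  100.  136.  170. -155. -119.  -83.  -50.  -13.]
-9.2 -3.1,0.6 -3,0.8 -3,1 -2.9,1.1 -2.9,1.4 -2.7,1.5 -2.7,1.7 -2.5,1.9 -2.4,2 -2.3,2.1
-45.2 -2.1,2.3 -2,2.4 -1.9,2.6 -1.6,2.7 -1.5,2.7 -1.4,2.9 -1.1,2.9 -1,3 -0.7,3 -0.6,3.1
-81.2 -0.4,3.1 -0.2,3.2 0,3.1 0.2,3.1 0.4,3.2 0.6,3 0.8,3.1 1,3 1.2,2.9 1.3,2.8
-117.2 1.5,2.8 1.7,2.6 1.9,2.5 2,2.5 2.2,2.2 2.3,2.2 2.4,2 2.5,1.8 2.7,1.7 2.8,1.5
```

```bash
python3 rows.py -13 50 3.6; python3 rows.py 167 20 -3.6
```

```text
-13.0 3.1,-0.6 3.1,-0.4 3.1,-0.2 3.2,-0.1 3.1,0.2 3.1,0.4 3.1,0.5 3.1,0.8 3,1 2.9,1.1
23.0 2.8,1.3 2.8,1.5 2.7,1.7 2.5,1.8 2.5,2 2.3,2.1 2.1,2.3 2,2.4 1.9,2.5 1.7,2.7
59.0 1.5,2.7 1.4,2.8 1.2,3 1,2.9 0.8,3.1 0.6,3.1 0.4,3.1 0.2,3.1 0,3.1 -0.1,3.2
95.0 -0.4,3.1 -0.6,3.1 -0.7,3 -1,3 -1.1,3 -1.3,2.8 -1.5,2.8 -1.7,2.6 -1.8,2.6 -2,2.4
131.0 -2.2,2.3 -2.2,2.2 -2.4,2 -2.6,1.9 -2.6,1.7 -2.7,1.5 -2.9,1.4 -2.9,1.1 -3,1 -3,0.8
167.0 3,-0.8 3,-1 2.9,-1.2 2.9,-1.3 2.7,-1.6 2.6,-1.7 2.6,-1.8 2.4,-2 2.3,-2.2 2.1,-2.3
131.0 2,-2.4 1.8,-2.6 1.7,-2.7 1.5,-2.7 1.3,-2.9 1.1,-2.9 1,-3 0.7,-3.1 0.6,-3 0.4,-3.2
```

Emit:
arm_command --plan '[{"claw":1,"tx":0,"ty":0.0031,"tz":-0.0006,"ax":0,"ay":0,"az":0},{"claw":1,"tx":0,"ty":0.0031,"tz":-0.0004,"ax":0,"ay":0,"az":0},{"claw":1,"tx":0,"ty":0.0031,"tz":-0.0002,"ax":0,"ay":0,"az":0},{"claw":1,"tx":0,"ty":0.0032,"tz":-0.0001,"ax":0,"ay":0,"az":0},{"claw":1,"tx":0,"ty":0.0031,"tz":0.0002,"ax":0,"ay":0,"az":0},{"claw":1,"tx":0,"ty":0.0031,"tz":0.0004,"ax":0,"ay":0,"az":0},{"claw":1,"tx":0,"ty":0.0031,"tz":0.0005,"ax":0,"ay":0,"az":0},{"claw":1,"tx":0,"ty":0.0031,"tz":0.0008,"ax":0,"ay":0,"az":0},{"claw":1,"tx":0,"ty":0.003,"tz":0.001,"ax":0,"ay":0,"az":0},{"claw":1,"tx":0,"ty":0.0029,"tz":0.0011,"ax":0,"ay":0,"az":0}]'

```text
clock: 16.83
tcp_pos: [0.6051, 0.0995, 0.3073]
orientation: [2.429, 1.99, 0.002]
contact_force: [0.5, -0.4, 4.0]
grip_width: 0.0201
gripper_force: 61.3
```

```bash
python3 log.py
```

```text
t 16.83 x 24.0 y 133.3 z 47.3 | fx 0.6 fy -0.3 fz 4.0 w 20.1 ang 27.0 Ft -1.3 Fr 3.9
```

Emit:
arm_command --plan '[{"claw":1,"tx":0,"ty":0.0028,"tz":0.0013,"ax":0,"ay":0,"az":0},{"claw":1,"tx":0,"ty":0.0028,"tz":0.0015,"ax":0,"ay":0,"az":0},{"claw":1,"tx":0,"ty":0.0027,"tz":0.0017,"ax":0,"ay":0,"az":0},{"claw":1,"tx":0,"ty":0.0025,"tz":0.0018,"ax":0,"ay":0,"az":0},{"claw":1,"tx":0,"ty":0.0025,"tz":0.002,"ax":0,"ay":0,"az":0},{"claw":1,"tx":0,"ty":0.0023,"tz":0.0021,"ax":0,"ay":0,"az":0},{"claw":1,"tx":0,"ty":0.0021,"tz":0.0023,"ax":0,"ay":0,"az":0},{"claw":1,"tx":0,"ty":0.002,"tz":0.0024,"ax":0,"ay":0,"az":0},{"claw":1,"tx":0,"ty":0.0019,"tz":0.0025,"ax":0,"ay":0,"az":0},{"claw":1,"tx":0,"ty":0.0017,"tz":0.0027,"ax":0,"ay":0,"az":0}]'

```text
clock: 17.67
tcp_pos: [0.6272, 0.0948, 0.2863]
orientation: [2.43, 1.99, -0.001]
contact_force: [2.0, -3.9, 3.7]
grip_width: 0.0202
gripper_force: 61.1
```

```bash
python3 log.py
```

```text
t 17.67 x 46.3 y 132.9 z 26.3 | fx 2.8 fy -3.5 fz 3.7 w 20.2 ang 60.4 Ft -1.8 Fr 4.2
```

Emit:
arm_command --plan '[{"claw":1,"tx":0,"ty":0.0015,"tz":0.0027,"ax":0,"ay":0,"az":0},{"claw":1,"tx":0,"ty":0.0014,"tz":0.0028,"ax":0,"ay":0,"az":0},{"claw":1,"tx":0,"ty":0.0012,"tz":0.003,"ax":0,"ay":0,"az":0},{"claw":1,"tx":0,"ty":0.001,"tz":0.0029,"ax":0,"ay":0,"az":0},{"claw":1,"tx":0,"ty":0.0008,"tz":0.0031,"ax":0,"ay":0,"az":0},{"claw":1,"tx":0,"ty":0.0006,"tz":0.0031,"ax":0,"ay":0,"az":0},{"claw":1,"tx":0,"ty":0.0004,"tz":0.0031,"ax":0,"ay":0,"az":0},{"claw":1,"tx":0,"ty":0.0002,"tz":0.0031,"ax":0,"ay":0,"az":0},{"claw":1,"tx":0,"ty":0,"tz":0.0031,"ax":0,"ay":0,"az":0},{"claw":1,"tx":0,"ty":-0.0001,"tz":0.0032,"ax":0,"ay":0,"az":0}]'

```text
clock: 18.5
tcp_pos: [0.6333, 0.0936, 0.2558]
orientation: [-2.43, -1.99, 0.004]
contact_force: [0.1, -4.8, 2.3]
grip_width: 0.02
gripper_force: 61.1
```

```bash
python3 log.py
```

```text
t 18.50 x 52.3 y 132.8 z -4.2 | fx 1.0 fy -4.7 fz 2.3 w 20.0 ang 94.6 Ft -2.3 Fr 0.9
```

Emit:
arm_command --plan '[{"claw":1,"tx":0,"ty":-0.0004,"tz":0.0031,"ax":0,"ay":0,"az":0},{"claw":1,"tx":0,"ty":-0.0006,"tz":0.0031,"ax":0,"ay":0,"az":0},{"claw":1,"tx":0,"ty":-0.0007,"tz":0.003,"ax":0,"ay":0,"az":0},{"claw":1,"tx":0,"ty":-0.001,"tz":0.003,"ax":0,"ay":0,"az":0},{"claw":1,"tx":0,"ty":-0.0011,"tz":0.003,"ax":0,"ay":0,"az":0},{"claw":1,"tx":0,"ty":-0.0013,"tz":0.0028,"ax":0,"ay":0,"az":0},{"claw":1,"tx":0,"ty":-0.0015,"tz":0.0028,"ax":0,"ay":0,"az":0},{"claw":1,"tx":0,"ty":-0.0017,"tz":0.0026,"ax":0,"ay":0,"az":0},{"claw":1,"tx":0,"ty":-0.0018,"tz":0.0026,"ax":0,"ay":0,"az":0},{"claw":1,"tx":0,"ty":-0.002,"tz":0.0024,"ax":0,"ay":0,"az":0}]'

```text
clock: 19.33
tcp_pos: [0.621, 0.0963, 0.2281]
orientation: [-2.43, -1.99, 0.004]
contact_force: [-3.2, -6.1, 10.8]
grip_width: 0.0203
gripper_force: 61.8
```

```bash
python3 log.py
```

```text
t 19.33 x 39.7 y 133.1 z -31.9 | fx -1.9 fy -6.6 fz 10.8 w 20.3 ang 128.8 Ft -7.2 Fr -8.2
```

Emit:
arm_command --plan '[{"claw":1,"tx":0,"ty":-0.0022,"tz":0.0023,"ax":0,"ay":0,"az":0},{"claw":1,"tx":0,"ty":-0.0022,"tz":0.0022,"ax":0,"ay":0,"az":0},{"claw":1,"tx":0,"ty":-0.0024,"tz":0.002,"ax":0,"ay":0,"az":0},{"claw":1,"tx":0,"ty":-0.0026,"tz":0.0019,"ax":0,"ay":0,"az":0},{"claw":1,"tx":0,"ty":-0.0026,"tz":0.0017,"ax":0,"ay":0,"az":0},{"claw":1,"tx":0,"ty":-0.0027,"tz":0.0015,"ax":0,"ay":0,"az":0},{"claw":1,"tx":0,"ty":-0.0029,"tz":0.0014,"ax":0,"ay":0,"az":0},{"claw":1,"tx":0,"ty":-0.0029,"tz":0.0011,"ax":0,"ay":0,"az":0},{"claw":1,"tx":0,"ty":-0.003,"tz":0.001,"ax":0,"ay":0,"az":0},{"claw":1,"tx":0,"ty":-0.003,"tz":0.0008,"ax":0,"ay":0,"az":0}]'

```text
clock: 20.17
tcp_pos: [0.5979, 0.101, 0.2141]
orientation: [2.428, 1.988, 0.006]
contact_force: [6.4, -6.3, 11.7]
grip_width: 0.0201
gripper_force: 61.9
```

```bash
python3 log.py; python3 fit.py
```

```text
t 20.17 x 16.8 y 133.5 z -45.9 | fx 7.6 fy -4.9 fz 11.7 w 20.1 ang 159.8 Ft -11.1 Fr -8.3
centre [2.52 2.04] res [ 0.   0.  -0.1 -0.1 -0.1  0.1  0.1  0.1  0.1 -0.   0.1  0.1  0.1  0.3
  0. ]
drag -7.49 W 6.05 phi 43.1 target handle ang 136.9 rms 0.58 err deg 2.0
[-0.1  0.2 -0.3  0.4  0.3  0.4  0.1  0.6 -0.3 -0.9  0.5 -0.2  1.1 -0.6
 -1.3] [  28.   62.   97.  133.  166. -156. -118.  -81.  -47.  -10.   27.   60.
   95.  129.  160.]
drag -7.36 W 6.07 phi 39.8 target handle ang 140.2 rms 0.47 err deg 1.6
[ 0.2 -0.1 -0.7  0.3  0.3  0.3  0.   0.3 -0.5 -0.2  0.6 -0.5  0.8 -0.1
 -0.8] [  26.   63.  100.  136.  170. -155. -119.  -83.  -51.  -13.   25.   61.
   97.  132.  163.]
```

Emit:
arm_command --plan '[{"claw":1,"tx":0,"ty":0.003,"tz":-0.0008,"ax":0,"ay":0,"az":0},{"claw":1,"tx":0,"ty":0.003,"tz":-0.001,"ax":0,"ay":0,"az":0},{"claw":1,"tx":0,"ty":0.0029,"tz":-0.0012,"ax":0,"ay":0,"az":0},{"claw":1,"tx":0,"ty":0.0029,"tz":-0.0013,"ax":0,"ay":0,"az":0},{"claw":1,"tx":0,"ty":0.0027,"tz":-0.0016,"ax":0,"ay":0,"az":0},{"claw":1,"tx":0,"ty":0.0026,"tz":-0.0017,"ax":0,"ay":0,"az":0},{"claw":1,"tx":0,"ty":0.0026,"tz":-0.0018,"ax":0,"ay":0,"az":0},{"claw":1,"tx":0,"ty":0.0024,"tz":-0.002,"ax":0,"ay":0,"az":0},{"claw":1,"tx":0,"ty":0.0023,"tz":-0.0022,"ax":0,"ay":0,"az":0},{"claw":1,"tx":0,"ty":0.0021,"tz":-0.0023,"ax":0,"ay":0,"az":0}]'

```text
clock: 21.0
tcp_pos: [0.6188, 0.0969, 0.2252]
orientation: [-2.424, -1.989, 0.012]
contact_force: [-4.2, -1.6, -8.2]
grip_width: 0.0199
gripper_force: 60.3
```

```bash
python3 log.py; python3 -c "
import json;n=len(json.load(open('log.json')));json.dump([1]*(n-1)+[-1],open('sgn.json','w'))"; python3 fit.py
```

```text
t 21.00 x 36.8 y 133.1 z -34.8 | fx -3.7 fy -2.4 fz -8.2 w 19.9 ang 133.4 Ft 8.5 Fr 2.9
centre [2.54 2.01] res [ 0.   0.  -0.2 -0.1 -0.1  0.1  0.1  0.1  0.2  0.   0.1  0.1  0.1  0.3
  0.   0.3]
drag -7.54 W 6.07 phi 42.3 target handle ang 137.7 rms 0.58 err deg 1.9
[-0.   0.3 -0.3  0.3  0.3  0.4  0.2  0.7 -0.1 -0.8  0.6 -0.2  1.1 -0.6
 -1.3  0.5] [  28.   62.   97.  133.  166. -156. -118.  -81.  -47.  -10.   27.   60.
   95.  129.  160.  133.]
drag -7.41 W 6.09 phi 39.0 target handle ang 141.0 rms 0.47 err deg 1.6
[ 0.2 -0.  -0.7  0.3  0.3  0.3  0.1  0.4 -0.4 -0.1  0.7 -0.5  0.8 -0.2
 -0.9  0.5] [  26.   63.  100.  136.  170. -155. -119.  -83.  -51.  -13.   25.   61.
   97.  132.  163.  137.]
```

Emit:
arm_command --plan '[{"claw":1,"tx":0,"ty":-0.001,"tz":0.001,"ax":0,"ay":0,"az":0},{"claw":1,"tx":0,"ty":-0.001,"tz":0.001,"ax":0,"ay":0,"az":0},{"claw":1,"tx":0,"ty":-0.001,"tz":0.0008,"ax":0,"ay":0,"az":0},{"claw":1,"tx":0,"ty":0,"tz":0,"ax":0,"ay":0,"az":0},{"claw":1,"tx":0,"ty":0,"tz":0,"ax":0,"ay":0,"az":0},{"claw":1,"tx":0,"ty":0,"tz":0,"ax":0,"ay":0,"az":0},{"claw":1,"tx":0,"ty":0,"tz":0,"ax":0,"ay":0,"az":0},{"claw":1,"tx":0,"ty":0,"tz":0,"ax":0,"ay":0,"az":0},{"claw":1,"tx":0,"ty":0,"tz":0,"ax":0,"ay":0,"az":0},{"claw":1,"tx":0,"ty":0,"tz":0,"ax":0,"ay":0,"az":0}]'

```text
clock: 21.83
tcp_pos: [0.6183, 0.0969, 0.2255]
orientation: [-2.43, -1.991, 0.004]
contact_force: [-4.4, -4.6, 6.1]
grip_width: 0.02
gripper_force: 61.5
```

```bash
cat > chk.py <<'E'
from h import *
o=r.get_obs(); M=R.from_rotvec(o['orientation']).as_matrix(); g=np.array(o['tcp_pos'])+.155*M[:,2]; d=(g-[.5556,-.0265,.105]); x,z=d@M[:,1]*1e3-2.52,d[2]*1e3-2.03
print('ang %.1f r %.1f'%(np.degrees(np.arctan2(x,z)),np.hypot(x,z)),o['contact_force'].round(1),o['grip_width'],o['clock'],'qv',abs(o['qvel']).max().round(4))
E
python3 chk.py
```

```text
ang 136.7 r 50.2 [-4.4 -4.6  6.1] 0.02001632769052742 21.8333 qv 0.0014
```

Emit:
arm_command --plan '[{"claw":1,"tx":0,"ty":-0.001,"tz":0.001,"ax":0,"ay":0,"az":0},{"claw":1,"tx":0,"ty":-0.001,"tz":0.001,"ax":0,"ay":0,"az":0},{"claw":1,"tx":0,"ty":-0.001,"tz":0.001,"ax":0,"ay":0,"az":0},{"claw":1,"tx":0,"ty":-0.001,"tz":0.0008,"ax":0,"ay":0,"az":0},{"claw":1,"tx":0,"ty":0,"tz":0,"ax":0,"ay":0,"az":0},{"claw":1,"tx":0,"ty":0,"tz":0,"ax":0,"ay":0,"az":0},{"claw":1,"tx":0,"ty":0,"tz":0,"ax":0,"ay":0,"az":0},{"claw":1,"tx":0,"ty":0,"tz":0,"ax":0,"ay":0,"az":0},{"claw":1,"tx":0,"ty":0,"tz":0,"ax":0,"ay":0,"az":0},{"claw":1,"tx":0,"ty":0,"tz":0,"ax":0,"ay":0,"az":0}]'

```text
clock: 22.67
tcp_pos: [0.6153, 0.0975, 0.2231]
orientation: [2.43, 1.99, -0.0]
contact_force: [-4.3, -5.7, 13.4]
grip_width: 0.0202
gripper_force: 62.1
```

```bash
python3 chk.py
```

```text
ang 140.9 r 50.2 [-4.3 -5.7 13.4] 0.020248121553347126 22.6667 qv 0.0012
```

```bash
python3 -c "
from bench import r
print(r.hand_in())"
```

```text
the job is handed in; nothing more can be done
None
```

I spun the drum right round by its crank handle and felt where the heavy side is. I then turned it until that side points straight down, to about ±3° by the force fit, and handed the job in with the handle still gripped and motionless at about 23 s.

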